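Lock the soap dish, release the empty one

ROBOT

A 6-joint arm with a two-finger parallel gripper is mounted at the origin on the work surface. World frame = base frame: x ahead of the robot, y to its left, z up, the work surface at z = 0. Lengths are in m, angles in rad, forces in N, time in s.
With the tool pointing down it reaches from about 0.375 to 0.925 m from the base axis. Payload 5.7 kg.
Tool frame: the origin (TCP) lies midway between the tips of the shut fingers; the grasp point (between the pads) lies 19 mm behind it; z points along the fingers, y is the line along which they close (so a half turn about z gives the same grasp; the last joint's range is limited). The gripper opens to 85 mm and grips with 20 to 120 N. Pads are 22 mm wide; open, the fingers measure 114 mm over their backs; the gripper's body (76 mm by 85 mm) begins 54 mm behind the grasp point. The pads swing forward as they close: fully open they stand 13 mm farther back than shut.
Start: joints at [-1.452, 0.359, 1.51, -0, 1.272, -0.115], TCP at [0.139, -0.584, 0.231] pointing down, gripper open.
Joint ranges: [-2.97, 2.97], [-1.01, 2.36], [0.21, 2.38], [-0.96, 4.11], [0.2, 2.71], [-2.98, 2.98]. Speed limits (rad/s): [2.39, 2.39, 3.14, 3.14, 3.14, 3.14].

INTERFACE

Orientations are given as a rotation vector (axis times angle).
In Python, from plant import env gives the robot as it stands.
- The arm moves only by the tool jog_arm, never from a script. Its argument "steps" is a list of rows, each an object of numbers: "tx", "ty", "tz": the shift along the tool's x, y, z in units of 0.03 m (1.0 is 0.03 m); "wx", "wy", "wz": the turn, a rotation vector about the tool's x, y, z in units of 120 degrees (1.0 is 120 degrees). A call has 1 to 8 rows; each row shifts and turns the commanded pose from where the row before left it, along the tool's axes as they then stand; what a row does not reach is not made up. A row lasts 1/12 s, in which the tool goes at most 41.7 mm and 7.16 degrees, less where a joint would pass 70% of its speed; a pose out of reach is approached as far as the arm can. A call with a number of a shift or a turn outside -1 to 1 is refused whole. A call with a gripper value outside its range is refused whole. "jaw" is the opening, from 0 (shut) to 1 (fully open), set as the call begins (left out, the last holds). The fingers move at their own pace and stop on an object; "squeeze" is the grip in N (left out, the last holds). Time passes only in rows, so rows that do not move let the fingers close. It gives the time, the measured TCP pose, the force, the opening and the grip force at its end, in the units of the state.
- env.get_obs(): the state, without advancing time (a new reading comes with each control period).
- env.camera(name): name is "scene" or "top" or "wrist"; returns (picture, depth): 480x640x3 uint8, red, green, blue; 480x640 float32, m along the optical axis (not along the pixel's ray), 0 where there is no reading.
- env.calibration(name): a dict with "vfov" (degrees; the focal length in pixels is half the picture's height over the tangent of half this angle, whatever the lens; pixels are square), "cx", "cy" (the principal point, pixels), "k1" (the pictures are not rectified: a ray, as slopes to the right and down, at radius r is drawn at 1 + k1 r^2 times it, then the intrinsics apply), "pose" (4x4, takes a point from camera to world coordinates). Camera axes: x right, y up, looking along -z (the intrinsics and any distortion apply to the point x, -y, -z); pixel columns grow to the right and rows downward; lengths in m; the calibration is good to about 2 mm. A picture is of the moment at which its call begins: read the wrist's pose just before it. calibration takes no time and is no camera call; for the wrist camera it gives the pose at the moment of the call.
- env.close_job(): hands the job in; it is judged then, once.
The state is a dict: "time_s": time; "qpos": joint angles; "joint_vel": joint speeds; "tau": joint torques, N m; "tool_pos": TCP position; "tcp_rot": TCP orientation; "ft_force": force on the tool from outside, world axes, zero at the start; "ft_torque": the same for the moment, N m; "grip_width": opening from 0.0 (shut) to 1.0 (fully open); "finger_force": force on a finger pad.
Only numpy, scipy, OpenCV 4.12 (cv2) and the standard library are available. Lean on these libraries where they do the work, as an engineer would, in place of code of your own. Each camera call takes 0.05 s, during which the arm holds its last target. There are 200 camera calls.

TASK

Three white soap dishes stand on the bathroom counter, each on a black suction foot with an orange-tipped lever. First push the lever of the dish holding the pink bar of soap fully down to lock its foot; then flick the lever of the empty dish all the way up so that it can be taken away for washing. Leave the lever of the dish with the wooden nail brush as it is, and the soap lying in its dish.

Things in the scene. Friction and masses are not known exactly. Their poses are not given: they have to be found in the camera images.
- soap_lever_tip (a point): Middle of the orange grip of the soap dish's lever, which starts 35 to 50 degrees up. All 3 dishes and levers are alike. Grip: 36 mm long, 18 wide, 14 thick; aluminium arm 12 wide, 8 thick. The level hinge pin is 75 mm from this point, 40 mm above the counter. Axes: x from hinge to tip (roughly away from the robot), y along the pin, z out of the lever's upper face. Level = locked stop.
- empty_lever_tip (a point): Same point and axes on the empty dish's lever, which starts down: within 4 degrees of level, grip 40 mm above bare counter. Upper stop (released): 55 degrees. Each lever stays where it is left and takes about 2.7 N at the grip, 5 N at 40 mm from the pin. The pin is above the centre of a fixed round black foot, 84 mm across, 22 mm high; hinge cheeks reach 15 mm from the pin, 48 mm high.
- brush_lever_tip (a point): Same point and axes on the lever of the dish with the wooden nail brush; it starts 17 to 50 degrees up and must be left as it is. Each white dish (100 mm along the lever's line, 110 mm across, rim 42 mm high) is fixed, on the side of its foot away from the lever, its centre 90 mm from the pin.
- soap: Loose bar of pink soap, 55 x 80 x 24 mm, lying flat in its dish about 90 mm from the hinge pin, on the side away from the lever; origin at the centre of its underside, z up, 80 mm side along y. Its top is 51 mm above the counter.
Mind the look-alikes: they are no part of the job. What is shaped like the soap but green, turquoise or yellow is not meant.

How it is judged:
By the outcome, as a careful person would: the job done as asked, in the order asked, and still so for the second after the job is handed in, with the robot touching nothing.
It also fails if it takes over 51 s, if anything falls off the work surface, if the arm or the gripper's body presses on something with over 40 N, if the wrist force passes 120 N, or if a joint passes its speed limit or range.

## Working session

There is one attempt and no reset: what is moved stays moved. The work goes in short steps, Python scripts to look and compute and a tool call to move; the robot and the scene stay as the last step left them, time stands still between calls to the robot, and variables do not carry over. Pictures are saved under pics/ and viewed, at most 10 in all, crops included, and the job is handed in when it is done.

Besides the shell and the picture viewer there is one more tool, called after "Emit:" by a JSON object that holds its "name" and its "arguments". jog_arm: Moves the arm, as the interface text tells. Its arguments: {"type":"object","properties":{"steps":{"type":"array"},"jaw":{"type":"number"},"squeeze":{"type":"number"}},"required":["steps"]}

```bash
mkdir -p pics; ls
cat > h.py <<'E'
import numpy as np, cv2
from plant import env
def load(n):
    d=np.load(f'pics/{n}.npz',allow_pickle=True); return d['im'],d['dep'],d['cal'].item()
def snap(cam,n):
    c=env.calibration(cam); im,dep=env.camera(cam)
    np.savez(f'pics/{n}.npz',im=im,dep=dep,cal=c); cv2.imwrite(f'pics/{n}.png',im[:,:,::-1]); return im,dep,c
def rays(c,uv):
    f=240/np.tan(np.radians(c['vfov'])/2)
    K=np.array([[f,0,c['cx']],[0,f,c['cy']],[0,0,1]])
    p=cv2.undistortPoints(np.array(uv,float).reshape(-1,1,2),K,np.array([c['k1'],0,0,0]))[:,0]
    return np.c_[p[:,0],-p[:,1],-np.ones(len(p))]
def world(c,uv,d):
    r=rays(c,uv)*np.asarray(d).reshape(-1,1); P=np.array(c['pose']); return r@P[:3,:3].T+P[:3,3]
E
python3 - <<'E'
from h import *
for n in('scene','top'):
    im,d,c=snap(n,n+'0'); print(n,c['vfov'],c['k1'],np.round(c['pose'],3).tolist())
E
```

```text
pics
scene 44.558118886498555 -0.0669094523677473 [[-0.766, -0.496, 0.409, 0.927], [0.642, -0.586, 0.493, 0.644], [-0.005, 0.641, 0.768, 0.958], [0.0, 0.0, 0.0, 1.0]]
top 42.69265603862494 0.0034564238715845182 [[-0.019, 0.998, -0.063, 0.368], [-1.0, -0.019, -0.005, 0.06], [-0.007, 0.063, 0.998, 1.212], [0.0, 0.0, 0.0, 1.0]]
```

View pics/scene0.png

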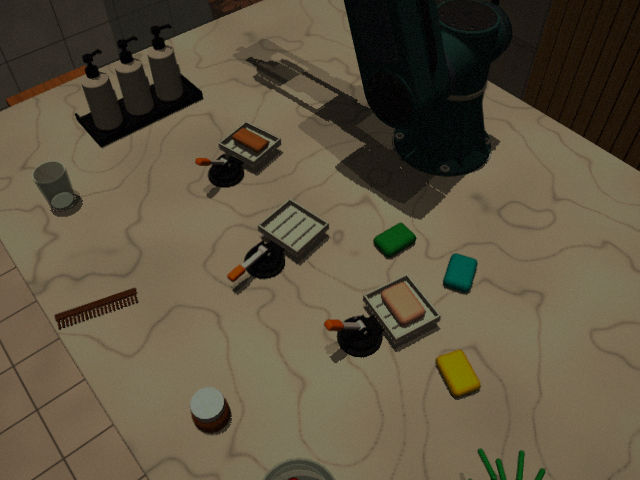

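View pics/top0.png

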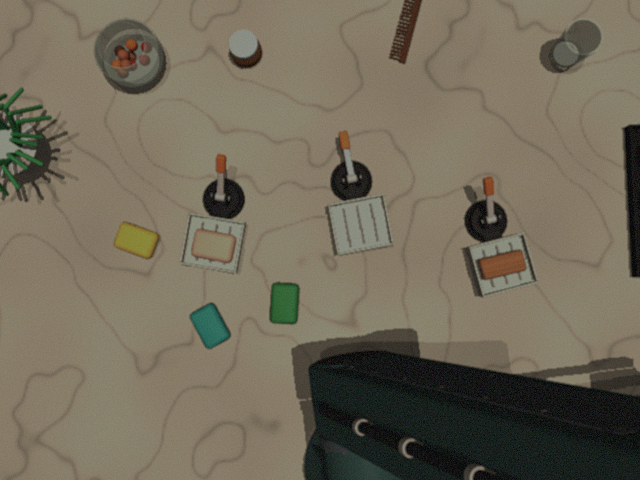

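The dishes in the top view are at (213,245) holding a pale pink bar, (360,224) empty, and (502,264) holding a brown brush. I take the left one as the soap dish and the middle one as the empty dish. The crop will confirm this, and I'll measure from the same pictures.

```bash
cat > m.py <<'E'
from h import *
import sys
def meas(n,pr=True):
    im,d,c=load(n); hsv=cv2.cvtColor(im,cv2.COLOR_RGB2HSV)
    m=cv2.inRange(hsv,(4,190,90),(14,255,255))
    k,l,s,cen=cv2.connectedComponentsWithStats(m)
    for i in range(1,k):
        if s[i,4]<40: continue
        v,u=np.nonzero((l==i)&(d>0)); w=world(c,np.c_[u,v],d[v,u])
        md=np.median(w,0); e=np.linalg.svd(w-w.mean(0),full_matrices=False)[2][0]
        print(n,s[i].tolist(),cen[i].round(1),'med',md.round(4),'dir',e.round(3),'zmin/max',np.percentile(w[:,2],[5,95]).round(4))
if __name__=='__main__':
    for n in sys.argv[1:]: meas(n)
E
python3 m.py scene0 top0
python3 - <<'E'
from h import *
im,d,c=load('top0'); s=im[120:310,170:550]; s=cv2.convertScaleAbs(cv2.resize(s,(760,380),interpolation=3),alpha=1.6)
cv2.imwrite('pics/crop.png',s[:,:,::-1])
# feet: dark, height ~22mm
g=im.max(2); m=((g<45)).astype('uint8'); m[320:]=0; m=cv2.morphologyEx(m,cv2.MORPH_OPEN,np.ones((3,3)))
k,l,st,cen=cv2.connectedComponentsWithStats(m)
for i in range(1,k):
    if st[i,4]<300: continue
    v,u=np.nonzero((l==i)&(d>0)); w=world(c,np.c_[u,v],d[v,u]); w=w[(w[:,2]>.015)&(w[:,2]<.03)]
    if len(w)<200: continue
    (x,y),r=cv2.minEnclosingCircle(w[:,:2].astype('float32')); print('foot',cen[i].round(),x,y,r,np.median(w[:,2]))
for uv in((213,245),(360,224),(502,264),(210,270),(100,300)): print(uv,world(c,[uv],[d[uv[1],uv[0]]]).round(4))
print(env.get_obs())
E
```

```text
scene0 [65, 66, 21, 14, 138] [75.7 73. ] med [ 0.4432 -1.3636 -0.3151] dir [0.982 0.188 0.02 ] zmin/max [-0.3211 -0.3085]
scene0 [45, 78, 18, 11, 104] [53.1 83. ] med [ 0.5336 -1.361  -0.3153] dir [-0.175 -0.976 -0.128] zmin/max [-0.3213 -0.3091]
scene0 [20, 84, 25, 16, 144] [33.5 91.1] med [ 0.6078 -1.3678 -0.3161] dir [0.999 0.051 0.005] zmin/max [-0.3212 -0.3106]
scene0 [233, 128, 33, 21, 333] [249.7 138. ] med [ 0.3819 -0.2653  0.0506] dir [ 0.2   -0.98  -0.007] zmin/max [0.0479 0.0539]
scene0 [196, 158, 14, 6, 49] [200.9 159.8] med [ 0.5334 -0.2299  0.0964] dir [-0.879 -0.16  -0.449] zmin/max [0.0877 0.1023]
scene0 [228, 265, 17, 14, 116] [235.6 271.9] med [0.6273 0.0304 0.0467] dir [0.9   0.354 0.255] zmin/max [0.0432 0.0502]
scene0 [324, 320, 19, 10, 117] [332.6 323.4] med [0.5822 0.2605 0.0997] dir [-0.849  0.181 -0.496] zmin/max [0.088  0.1054]
foot [633. 193.] 0.4986780285835266 -0.5381796360015869 0.14834058284759521 0.02088303213509546
foot [350. 182.] 0.5458700656890869 0.014657992869615555 0.036920394748449326 0.02073996836209191
foot [224. 200.] 0.5155028700828552 0.26
[... 333 characters left out ...]
7  0.515  -0.0046]]
{'time_s': 0.1, 'qpos': array([-1.45207715e+00,  3.59471716e-01,  1.51137363e+00,  2.86837504e-05,
        1.27250176e+00, -1.15106700e-01]), 'joint_vel': array([ 0.00134901, -0.00123205, -0.00085449,  0.00072126,  0.00104482,
       -0.00068367]), 'tau': array([-1.32171361e-03, -5.28652740e+01, -2.79349798e+01, -3.29742761e-04,
        5.00940296e-03,  4.73570503e-05]), 'tool_pos': array([ 0.13894272, -0.58303115,  0.23049577]), 'tcp_rot': array([-3.11840548e+00, -3.66238836e-01, -3.80558603e-05]), 'ft_force': array([ 0.15452334, -0.53108732, -0.27011447]), 'ft_torque': array([-0.01298648,  0.00325486, -0.02877773]), 'finger_force': 0.0, 'grip_width': 0.9974458618571985}
```

View pics/crop.png

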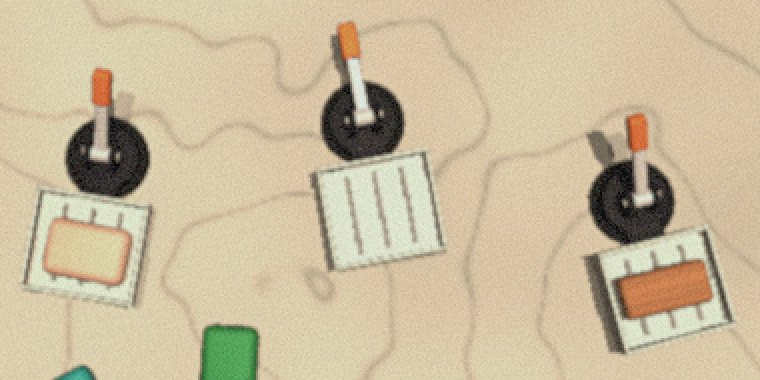

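The crop confirms it: the left dish has the pink bar with its lever raised, the middle dish is empty with its lever level, and the right dish has the brush with its lever raised. Next I'll refine the lever geometry.

```bash
cat > m2.py <<'E'
from h import *
boxes={'top0':{'soap':(205,145,235,176),'empty':(330,122,358,154),'brush':(478,170,502,200)},'scene0':{'soap':(318,312,346,336),'empty':(222,255,250,285),'brush':(190,150,215,170)}}
R={}
for n,b in boxes.items():
    im,d,c=load(n); hsv=cv2.cvtColor(im,cv2.COLOR_RGB2HSV)
    for k,(x0,y0,x1,y1) in b.items():
        m=cv2.inRange(hsv,(0,165,70),(16,255,255)); z=np.zeros_like(m); z[y0:y1,x0:x1]=m[y0:y1,x0:x1]
        kk,l,s,cn=cv2.connectedComponentsWithStats(z); i=1+s[1:,4].argmax()
        rc=cv2.minAreaRect(np.c_[np.nonzero(l==i)][:,::-1].astype('float32'))
        v,u=np.nonzero((l==i)&(d>0)); w=world(c,np.c_[u,v],d[v,u])
        lo,hi=np.percentile(w[:,0],[5,95]); 
        print(n,k,s[i,4],cn[i].round(1),'rectpx',np.round(rc[1],1),np.median(w,0).round(4),'low x',w[w[:,0]<lo+.004].mean(0).round(4),'high x',w[w[:,0]>hi-.004].mean(0).round(4))
        R[n,k]=(np.array(c['pose'])[:3,3],(rays(c,[rc[0]])@np.array(c['pose'])[:3,:3].T)[0])
for k in('soap','empty','brush'):
    (a,u),(b,v)=R['top0',k],R['scene0',k]; t=np.linalg.lstsq(np.c_[u,-v],b-a,rcond=None)[0]
    p,q=a+t[0]*u,b+t[1]*v; print(k,'tri',((p+q)/2).round(4),'gap',np.linalg.norm(p-q).round(4))
# dishes (white) in top: rim corners at z=.042
im,d,c=load('top0'); hsv=cv2.cvtColor(im,cv2.COLOR_RGB2HSV)
P=np.array(c['pose'])
for k,(x,y) in {'soap':(213,245),'empty':(360,224),'brush':(502,264)}.items():
    # height mask for rim 
    v,u=np.mgrid[y-42:y+42,x-42:x+42].reshape(2,-1); w=world(c,np.c_[u,v],d[v,u])
    ok=(w[:,2]>.032)&(w[:,2]<.06); M=np.zeros((480,640),'uint8'); M[v[ok],u[ok]]=1
    M=cv2.morphologyEx(M,cv2.MORPH_OPEN,np.ones((2,2)))
    w2=w[ok&(M[v,u]>0)&(np.hypot(*(w[:,:2]-world(c,[(x,y)],[d[y,x]])[0,:2]).T)<.078)]
    r=cv2.minAreaRect((w2[:,:2]*1000).astype('float32')); print(k,'dish',np.round(r[0],1),np.round(r[1],1),round(r[2],1))
# tool axes
from scipy.spatial.transform import Rotation as Ro
print(Ro.from_rotvec(env.get_obs()['tcp_rot']).as_matrix().round(4))
E
python3 m2.py
```

```text
top0 soap 131 [220.5 163.3] rectpx [17.  7.] [0.5722 0.2566 0.0968] low x [0.5615 0.2582 0.0859] high x [0.5836 0.2556 0.1019]
top0 empty 116 [343.8 140. ] rectpx [15.7  8.1] [0.6219 0.028  0.0468] low x [0.6099 0.0268 0.0467] high x [0.6343 0.0289 0.0467]
top0 brush 138 [488.3 185.7] rectpx [16.9  8.3] [ 0.5221 -0.2333  0.0929] low x [ 0.5105 -0.2353  0.0848] high x [ 0.5331 -0.2314  0.0991]
scene0 soap 135 [332.7 323.5] rectpx [10.  18.4] [0.5821 0.2608 0.0991] low x [0.565  0.2634 0.0876] high x [0.5908 0.2584 0.1004]
scene0 empty 136 [235.6 271.9] rectpx [ 7.8 17.7] [0.6271 0.0304 0.0461] low x [0.61   0.0208 0.0361] high x [0.6414 0.033  0.047 ]
scene0 brush 68 [201.3 160.3] rectpx [15.  6.] [ 0.5329 -0.2287  0.0956] low x [ 0.51   -0.2459  0.0733] high x [ 0.5396 -0.2299  0.0956]
soap tri [0.5741 0.2571 0.089 ] gap 0.0027
empty tri [0.6245 0.0273 0.0404] gap 0.0026
brush tri [ 0.5237 -0.2364  0.0836] gap 0.0016
soap dish [429.6 284. ] [108.5  98.2] 79.3
empty dish [474.3   1.5] [127.1 108.6] 9.6
brush dish [ 392.1 -266.7] [127.9 111.4] 14.2
[[ 9.728e-01  2.317e-01 -2.000e-04]
 [ 2.317e-01 -9.728e-01  1.700e-03]
 [ 2.000e-04 -1.700e-03 -1.000e+00]]
```

Emit:
{"name": "jog_arm", "arguments": {"steps": [{"tx":0.3,"ty":-0.9,"wz":0.05},{"tx":0.3,"ty":-0.9,"wz":0.05},{"tx":0.3,"ty":-0.9,"wz":0.05},{"tx":0.3,"ty":-0.9,"wz":0.05},{"tx":0.8,"ty":-1},{"tx":0.8,"ty":-1},{"tx":0.8,"ty":-1},{"tx":0.8,"ty":-1}], "jaw": 0}}

```text
invalid input at $.steps[0]: expected keys tx, ty, tz, wx, wy, wz
```

Emit:
{"name": "jog_arm", "arguments": {"steps": [{"tx":0.3,"ty":-0.9,"tz":0,"wx":0,"wy":0,"wz":0.05},{"tx":0.3,"ty":-0.9,"tz":0,"wx":0,"wy":0,"wz":0.05},{"tx":0.3,"ty":-0.9,"tz":0,"wx":0,"wy":0,"wz":0.05},{"tx":0.3,"ty":-0.9,"tz":0,"wx":0,"wy":0,"wz":0.05},{"tx":0.8,"ty":-1,"tz":0,"wx":0,"wy":0,"wz":0},{"tx":0.8,"ty":-1,"tz":0,"wx":0,"wy":0,"wz":0},{"tx":0.8,"ty":-1,"tz":0,"wx":0,"wy":0,"wz":0},{"tx":0.8,"ty":-1,"tz":0,"wx":0,"wy":0,"wz":0}], "jaw": 0}}

```text
time_s: 0.77
tool_pos: [0.2836, -0.3721, 0.2311]
tcp_rot: [-3.128, 0.292, 0.0]
ft_force: [-0.1, -0.4, -0.9]
grip_width: -0.001
finger_force: 0.0
```

Emit:
{"name": "jog_arm", "arguments": {"steps": [{"tx":0.5,"ty":-1,"tz":0,"wx":0,"wy":0,"wz":0},{"tx":0.5,"ty":-1,"tz":0,"wx":0,"wy":0,"wz":0},{"tx":0.5,"ty":-1,"tz":0,"wx":0,"wy":0,"wz":0},{"tx":0.5,"ty":-1,"tz":0,"wx":0,"wy":0,"wz":0},{"tx":0.5,"ty":-1,"tz":0,"wx":0,"wy":0,"wz":0},{"tx":0.5,"ty":-1,"tz":0,"wx":0,"wy":0,"wz":0},{"tx":0.5,"ty":-1,"tz":0,"wx":0,"wy":0,"wz":0},{"tx":0.5,"ty":-1,"tz":0,"wx":0,"wy":0,"wz":0}]}}

```text
time_s: 1.43
tool_pos: [0.4455, -0.1582, 0.2311]
tcp_rot: [-3.128, 0.29, 0.001]
ft_force: [1.1, -0.3, 0.0]
grip_width: -0.001
finger_force: 0.0
```

Emit:
{"name": "jog_arm", "arguments": {"steps": [{"tx":0.1,"ty":-1,"tz":0,"wx":0,"wy":0,"wz":0},{"tx":0.1,"ty":-1,"tz":0,"wx":0,"wy":0,"wz":0},{"tx":0.1,"ty":-1,"tz":0,"wx":0,"wy":0,"wz":0},{"tx":0.1,"ty":-1,"tz":0,"wx":0,"wy":0,"wz":0},{"tx":0.1,"ty":-1,"tz":0,"wx":0,"wy":0,"wz":0},{"tx":0.1,"ty":-1,"tz":0,"wx":0,"wy":0,"wz":0},{"tx":0.1,"ty":-1,"tz":0,"wx":0,"wy":0,"wz":0},{"tx":0.1,"ty":-1,"tz":0,"wx":0,"wy":0,"wz":0}]}}

```text
time_s: 2.1
tool_pos: [0.5126, 0.0732, 0.231]
tcp_rot: [3.128, -0.29, -0.001]
ft_force: [-0.3, -0.5, 0.6]
grip_width: -0.003
finger_force: 0.0
```

Emit:
{"name": "jog_arm", "arguments": {"steps": [{"tx":0.15,"ty":-0.9,"tz":0,"wx":0,"wy":0,"wz":0},{"tx":0.15,"ty":-0.9,"tz":0,"wx":0,"wy":0,"wz":0},{"tx":0.15,"ty":-0.9,"tz":0,"wx":0,"wy":0,"wz":0},{"tx":0.15,"ty":-0.9,"tz":0,"wx":0,"wy":0,"wz":0},{"tx":0.15,"ty":-0.9,"tz":0,"wx":0,"wy":0,"wz":0},{"tx":0.15,"ty":-0.9,"tz":0.8,"wx":0,"wy":0,"wz":0},{"tx":0.15,"ty":-0.8,"tz":0.9,"wx":0,"wy":0,"wz":0},{"tx":0,"ty":-0.2,"tz":0.9,"wx":0,"wy":0,"wz":0}]}}

```text
time_s: 2.77
tool_pos: [0.581, 0.2583, 0.1528]
tcp_rot: [-3.126, 0.287, -0.005]
ft_force: [-0.0, -0.4, -0.3]
grip_width: 0.0
finger_force: 0.0
```

Run:
```python
from h import *
snap('wrist','w1'); print(env.get_obs()['tool_pos'])
```

```text
[0.57655566 0.25653015 0.1464778 ]
```

View pics/w1.png

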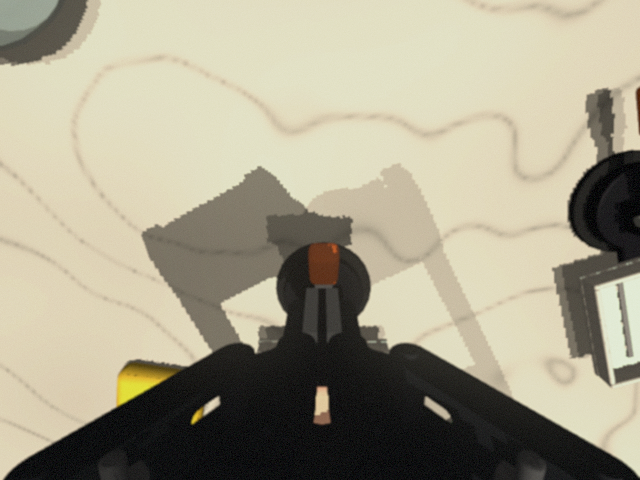

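The wrist view shows the orange grip at (323,265), lined up with the shut fingers at (322,310), so I'll press down.

Emit:
{"name": "jog_arm", "arguments": {"steps": [{"tx":0,"ty":0,"tz":0.5,"wx":0,"wy":0,"wz":0},{"tx":0,"ty":0,"tz":0.4,"wx":0,"wy":0,"wz":0},{"tx":0.05,"ty":0,"tz":0.4,"wx":0,"wy":0,"wz":0},{"tx":0.05,"ty":0,"tz":0.4,"wx":0,"wy":0,"wz":0},{"tx":0.1,"ty":0,"tz":0.4,"wx":0,"wy":0,"wz":0},{"tx":0.1,"ty":0,"tz":0.4,"wx":0,"wy":0,"wz":0},{"tx":0.1,"ty":0,"tz":0.4,"wx":0,"wy":0,"wz":0},{"tx":0,"ty":0,"tz":0,"wx":0,"wy":0,"wz":0}]}}

```text
time_s: 3.48
tool_pos: [0.5904, 0.2515, 0.0643]
tcp_rot: [3.127, -0.292, -0.004]
ft_force: [-0.5, 0.3, 0.0]
grip_width: -0.002
finger_force: 0.0
```

Emit:
{"name": "jog_arm", "arguments": {"steps": [{"tx":0,"ty":0,"tz":0.2,"wx":0,"wy":0,"wz":0},{"tx":0,"ty":0,"tz":0.2,"wx":0,"wy":0,"wz":0},{"tx":0,"ty":0,"tz":0,"wx":0,"wy":0,"wz":0},{"tx":0,"ty":0,"tz":0,"wx":0,"wy":0,"wz":0}]}}

```text
time_s: 3.82
tool_pos: [0.5898, 0.2523, 0.0539]
tcp_rot: [3.128, -0.29, -0.003]
ft_force: [-0.0, 0.1, 0.6]
grip_width: -0.005
finger_force: 0.0
```

Emit:
{"name": "jog_arm", "arguments": {"steps": [{"tx":0,"ty":0,"tz":0.15,"wx":0,"wy":0,"wz":0},{"tx":0,"ty":0,"tz":0.15,"wx":0,"wy":0,"wz":0},{"tx":0,"ty":0,"tz":0,"wx":0,"wy":0,"wz":0}]}}

```text
time_s: 4.07
tool_pos: [0.591, 0.2524, 0.0467]
tcp_rot: [-3.128, 0.29, -0.001]
ft_force: [-3.0, -1.2, 11.8]
grip_width: -0.002
finger_force: 5.4
```

Run:
```python
from h import *
snap('wrist','w2'); im,d,c=snap('scene','s2'); o=env.get_obs();print(o['tool_pos'],o['ft_force'])
a=cv2.resize(im[270:370,280:460],(720,400),interpolation=2); cv2.imwrite('pics/s2c.png',cv2.convertScaleAbs(a,alpha=1.6)[:,:,::-1])
```

```text
[0.59105797 0.25239092 0.04668412] [-2.34189276 -1.26489449 12.34658594]
```

View pics/s2c.png

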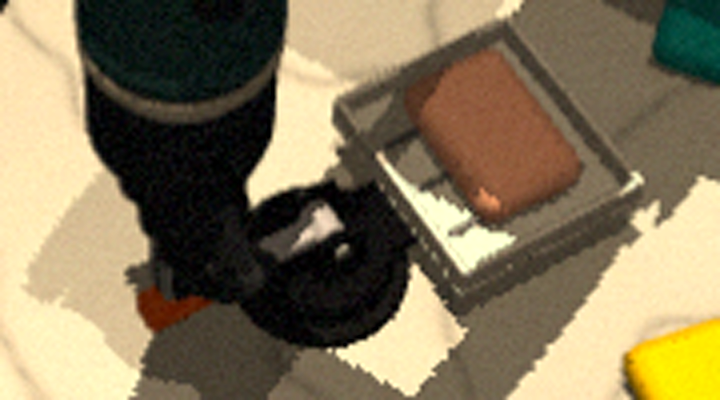

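The crop shows the lever lying flat under the fingers. A force of 12 N at z=0.0467 means it is at its stop. I'll press slightly more, then lift off.

Emit:
{"name": "jog_arm", "arguments": {"steps": [{"tx":0,"ty":0,"tz":0.05,"wx":0,"wy":0,"wz":0},{"tx":0,"ty":0,"tz":0,"wx":0,"wy":0,"wz":0},{"tx":0,"ty":0,"tz":0,"wx":0,"wy":0,"wz":0}]}}

```text
time_s: 4.42
tool_pos: [0.5911, 0.2525, 0.0463]
tcp_rot: [-3.128, 0.29, -0.002]
ft_force: [-4.6, -3.2, 20.2]
grip_width: 0.0
finger_force: 10.3
```

Emit:
{"name": "jog_arm", "arguments": {"steps": [{"tx":0,"ty":0,"tz":-0.4,"wx":0,"wy":0,"wz":0},{"tx":0,"ty":0,"tz":-1,"wx":0,"wy":0,"wz":0},{"tx":0,"ty":0,"tz":-1,"wx":0,"wy":0,"wz":0},{"tx":0,"ty":0,"tz":-1,"wx":0,"wy":0,"wz":0},{"tx":0,"ty":0.5,"tz":-0.5,"wx":0,"wy":0,"wz":-0.05},{"tx":0,"ty":1,"tz":0,"wx":0,"wy":0,"wz":-0.05},{"tx":0,"ty":1,"tz":0,"wx":0,"wy":0,"wz":-0.05},{"tx":0,"ty":1,"tz":0,"wx":0,"wy":0,"wz":-0.02}], "jaw": 1}}

```text
time_s: 5.08
tool_pos: [0.5892, 0.1475, 0.1612]
tcp_rot: [-3.129, -0.279, 0.001]
ft_force: [0.1, -0.5, -0.0]
grip_width: 1.001
finger_force: 0.0
```

```bash
python3 - <<'E'
from h import *
snap('top','top0b'); snap('scene','scene0b'); o=env.get_obs();print(o['tool_pos'],o['tcp_rot'])
E
sed "s/'top0'/'top0b'/g;s/'scene0'/'scene0b'/g;s/205,145,235,176/205,130,235,176/;s/318,312,346,336/310,312,350,350/" m2.py > m3.py; python3 m3.py 2>&1 | tail -22
```

```text
[0.59024401 0.14433281 0.16077757] [ 3.12892247e+00  2.65273246e-01 -7.36800898e-04]
top0b soap 112 [226.8 158.2] rectpx [15.  8.] [0.5912 0.2532 0.0452] low x [0.5718 0.2454 0.0942] high x [0.6027 0.2533 0.0452]
top0b empty 122 [343.8 140. ] rectpx [15.8  7.9] [0.6222 0.028  0.0469] low x [0.6092 0.028  0.0461] high x [0.6342 0.0293 0.0468]
top0b brush 136 [488.2 185.7] rectpx [17.  8.] [ 0.5215 -0.2335  0.0934] low x [ 0.5105 -0.2352  0.0846] high x [ 0.5328 -0.2318  0.0993]
scene0b soap 160 [323.8 342.8] rectpx [ 8.5 18.8] [0.597  0.2573 0.0465] low x [0.5833 0.259  0.0468] high x [0.6101 0.2553 0.0464]
scene0b empty 146 [235.6 272.3] rectpx [ 9.2 17.7] [0.6282 0.0314 0.046 ] low x [0.6104 0.0219 0.0366] high x [0.6421 0.0328 0.0461]
scene0b brush 67 [201.5 160.4] rectpx [14.  6.] [ 0.5322 -0.2291  0.0956] low x [ 0.5145 -0.2312  0.0859] high x [ 0.5392 -0.2292  0.0959]
soap tri [0.5927 0.2539 0.0374] gap 0.0018
empty tri [0.6243 0.0274 0.0388] gap 0.0015
brush tri [ 0.5234 -0.2354  0.0842] gap 0.0007
soap dish [0. 0.] [0. 0.] 0.0
empty dish [474.    1.4] [126.7 108.9] 9.5
brush dish [ 392.2 -266.7] [128.3 112. ] 13.3
[[ 9.857e-01  1.684e-01 -3.000e-04]
 [ 1.684e-01 -9.857e-01 -1.500e-03]
 [-6.000e-04  1.400e-03 -1.000e+00]]
```

Emit:
{"name": "jog_arm", "arguments": {"steps": [{"tx":0.1,"ty":1,"tz":0,"wx":0,"wy":0,"wz":0},{"tx":0.1,"ty":1,"tz":0,"wx":0,"wy":0,"wz":0},{"tx":0.1,"ty":1,"tz":0.5,"wx":0,"wy":0,"wz":0},{"tx":0.1,"ty":1,"tz":0.5,"wx":0,"wy":0,"wz":0},{"tx":0,"ty":0,"tz":0.5,"wx":0,"wy":0,"wz":0},{"tx":0,"ty":0,"tz":0.3,"wx":0,"wy":0,"wz":0},{"tx":0,"ty":0,"tz":0,"wx":0,"wy":0,"wz":0},{"tx":0,"ty":0,"tz":0,"wx":0,"wy":0,"wz":0}], "jaw": 0.8}}

```text
time_s: 5.85
tool_pos: [0.6216, 0.033, 0.1063]
tcp_rot: [-3.129, -0.269, 0.003]
ft_force: [0.1, -0.4, 0.5]
grip_width: 0.799
finger_force: 0.0
```

Run:
```python
from h import *
snap('wrist','w3'); o=env.get_obs();print(o['tool_pos'],o['tcp_rot'])
```

```text
[0.62232874 0.0330082  0.10704898] [-3.12949479e+00 -2.69728080e-01  3.38556105e-04]
```

View pics/w3.png

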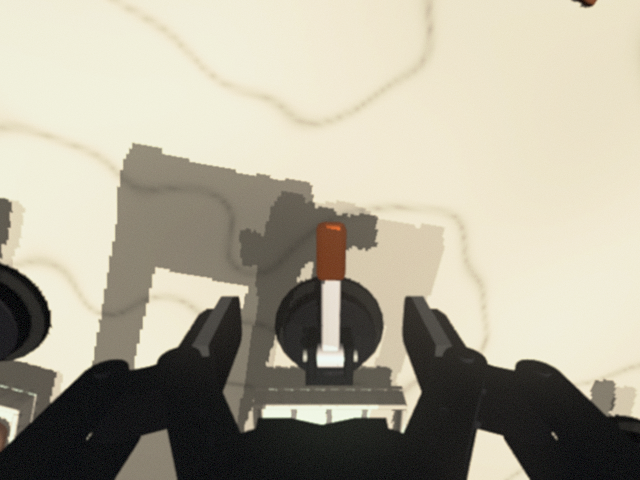

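In the wrist view the grip at (331,252) sits about 10 px (6 mm) to the right of the midpoint between the fingers at 321. I'll shift over, descend and grip.

Emit:
{"name": "jog_arm", "arguments": {"steps": [{"tx":0.02,"ty":0.18,"tz":0.4,"wx":0,"wy":0,"wz":0},{"tx":0,"ty":0,"tz":0.7,"wx":0,"wy":0,"wz":0},{"tx":0,"ty":0,"tz":0.7,"wx":0,"wy":0,"wz":0},{"tx":0,"ty":0,"tz":0.6,"wx":0,"wy":0,"wz":0},{"tx":0,"ty":0,"tz":0.4,"wx":0,"wy":0,"wz":0},{"tx":0,"ty":0,"tz":0,"wx":0,"wy":0,"wz":0},{"tx":0,"ty":0,"tz":0,"wx":0,"wy":0,"wz":0}]}}

```text
time_s: 6.48
tool_pos: [0.6238, 0.0268, 0.0225]
tcp_rot: [-3.13, -0.269, 0.001]
ft_force: [-0.3, 1.1, -0.1]
grip_width: 0.805
finger_force: 0.0
```

Emit:
{"name": "jog_arm", "arguments": {"steps": [{"tx":0,"ty":0,"tz":0,"wx":0,"wy":0,"wz":0},{"tx":0,"ty":0,"tz":0,"wx":0,"wy":0,"wz":0},{"tx":0,"ty":0,"tz":0,"wx":0,"wy":0,"wz":0},{"tx":0,"ty":0,"tz":0,"wx":0,"wy":0,"wz":0},{"tx":0,"ty":0,"tz":0,"wx":0,"wy":0,"wz":0},{"tx":0,"ty":0,"tz":0,"wx":0,"wy":0,"wz":0}], "jaw": 0, "squeeze": 25}}

```text
time_s: 6.98
tool_pos: [0.6245, 0.0277, 0.0237]
tcp_rot: [-3.129, -0.267, -0.002]
ft_force: [0.9, 4.7, 3.2]
grip_width: 0.203
finger_force: 29.4
```

Emit:
{"name": "jog_arm", "arguments": {"steps": [{"tx":0.045,"ty":0,"tz":-0.266,"wx":0,"wy":0.05,"wz":0},{"tx":0.045,"ty":0,"tz":-0.266,"wx":0,"wy":0.05,"wz":0},{"tx":0.045,"ty":0,"tz":-0.266,"wx":0,"wy":0.05,"wz":0},{"tx":0.045,"ty":0,"tz":-0.266,"wx":0,"wy":0.05,"wz":0},{"tx":0,"ty":0,"tz":0,"wx":0,"wy":0,"wz":0}]}}

```text
time_s: 7.4
tool_pos: [0.625, 0.0281, 0.0545]
tcp_rot: [-3.031, -0.261, -0.615]
ft_force: [0.1, -1.8, 2.2]
grip_width: 0.202
finger_force: 29.4
```

Emit:
{"name": "jog_arm", "arguments": {"steps": [{"tx":0.045,"ty":0,"tz":-0.266,"wx":0,"wy":0.05,"wz":0},{"tx":0.045,"ty":0,"tz":-0.266,"wx":0,"wy":0.05,"wz":0},{"tx":0.045,"ty":0,"tz":-0.266,"wx":0,"wy":0.05,"wz":0},{"tx":0.045,"ty":0,"tz":-0.266,"wx":0,"wy":0.05,"wz":0},{"tx":0.022,"ty":0,"tz":-0.133,"wx":0,"wy":0.025,"wz":0},{"tx":0,"ty":0,"tz":0,"wx":0,"wy":0,"wz":0},{"tx":0,"ty":0,"tz":0,"wx":0,"wy":0,"wz":0}]}}

```text
time_s: 7.98
tool_pos: [0.6254, 0.031, 0.0622]
tcp_rot: [-2.942, -0.255, -0.822]
ft_force: [-10.5, -58.8, -6.9]
grip_width: 0.207
finger_force: 37.7
```

Run:
```python
from h import *
o=env.get_obs()
for k,v in o.items(): print(k,np.round(v,3))
im,d,c=snap('scene','s4'); a=cv2.resize(im[130:310,160:380],(770,600),interpolation=2); cv2.imwrite('pics/s4c.png',cv2.convertScaleAbs(a,alpha=1.8)[:,:,::-1])
```

```text
time_s 7.983
qpos [-1.880e-01  4.920e-01  2.073e+00  1.271e+00  2.220e-01  1.000e-03]
joint_vel [ 0.003  0.001 -0.005 -0.051  0.001  0.035]
tau [ 36.054 -50.467 -14.683   3.14   20.47   -0.21 ]
tool_pos [0.625 0.031 0.062]
tcp_rot [-2.942 -0.255 -0.822]
ft_force [-10.538 -58.839  -6.87 ]
ft_torque [-8.421  2.295 -4.329]
finger_force 37.742
grip_width 0.207
```

View pics/s4c.png

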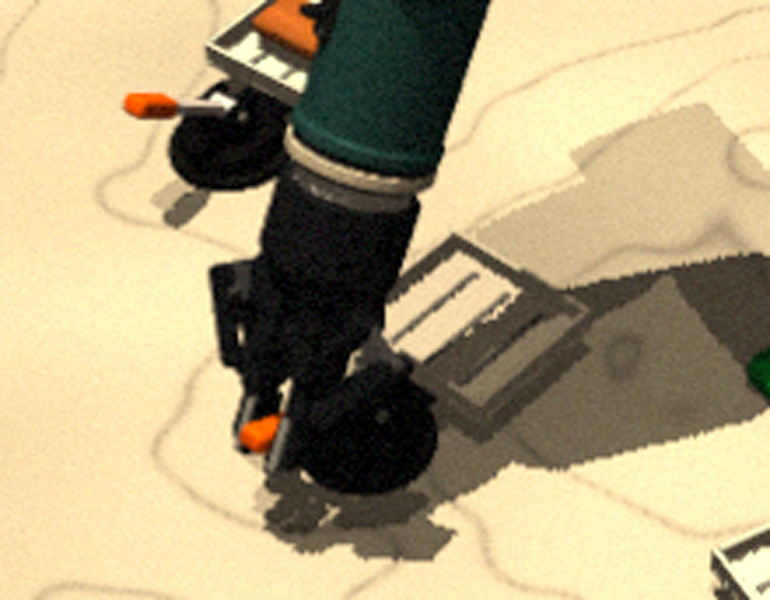

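Joint 5 has reached its lower limit at about 30° of tool tilt, which caused the side force. I'll back off a little along the arc, then carry on without turning the tool, letting the lever pivot between the pads.

Emit:
{"name": "jog_arm", "arguments": {"steps": [{"tx":-0.036,"ty":0,"tz":0.13,"wx":0,"wy":-0.025,"wz":0},{"tx":-0.036,"ty":0,"tz":0.13,"wx":0,"wy":-0.025,"wz":0},{"tx":0,"ty":0,"tz":0,"wx":0,"wy":0,"wz":0}]}}

```text
time_s: 8.28
tool_pos: [0.6268, 0.0327, 0.0573]
tcp_rot: [-2.962, -0.272, -0.742]
ft_force: [-20.6, -87.8, -12.6]
grip_width: 0.204
finger_force: 43.4
```

Run:
```python
from h import *
from scipy.spatial.transform import Rotation as Ro
o=env.get_obs(); print(o['qpos'].round(3),o['tool_pos'],o['ft_force']); print(Ro.from_rotvec(o['tcp_rot']).as_matrix().round(3))
```

```text
[-0.175  0.496  2.028  0.892  0.252  0.381] [0.62684543 0.03267322 0.05728925] [-20.62571796 -87.84222035 -12.63126568]
[[ 0.867  0.19   0.46 ]
 [ 0.153 -0.981  0.116]
 [ 0.473 -0.03  -0.88 ]]
```

The side load is too high, so I'll open the jaw to release it. The lever will stay where it is.

Emit:
{"name": "jog_arm", "arguments": {"steps": [{"tx":0,"ty":0,"tz":0,"wx":0,"wy":0,"wz":0},{"tx":0,"ty":0,"tz":0,"wx":0,"wy":0,"wz":0},{"tx":0,"ty":0,"tz":0,"wx":0,"wy":0,"wz":0},{"tx":0,"ty":0,"tz":0,"wx":0,"wy":0,"wz":0}], "jaw": 0.7}}

```text
time_s: 8.62
tool_pos: [0.6245, 0.0509, 0.0586]
tcp_rot: [-2.93, -0.283, -0.725]
ft_force: [-3.8, -11.5, -4.8]
grip_width: 0.693
finger_force: 5.8
```

Run:
```python
from h import *
from scipy.spatial.transform import Rotation as Ro
o=env.get_obs(); print(o['qpos'].round(3),o['tool_pos'],o['ft_force']); print(Ro.from_rotvec(o['tcp_rot']).as_matrix().round(3))
```

```text
[-0.163  0.495  2.026  0.916  0.284  0.369] [0.62446881 0.05088795 0.05861689] [ -3.83069351 -11.49985646  -4.84960077]
[[ 0.868  0.206  0.451]
 [ 0.154 -0.977  0.151]
 [ 0.471 -0.062 -0.88 ]]
```

Emit:
{"name": "jog_arm", "arguments": {"steps": [{"tx":0,"ty":0.4,"tz":0,"wx":0,"wy":0,"wz":0},{"tx":0,"ty":0.4,"tz":0,"wx":0,"wy":0,"wz":0},{"tx":0,"ty":0,"tz":0,"wx":0,"wy":0,"wz":0}]}}

```text
time_s: 8.87
tool_pos: [0.6317, 0.0283, 0.0583]
tcp_rot: [-2.927, -0.287, -0.729]
ft_force: [0.0, 0.5, 0.6]
grip_width: 0.7
finger_force: 0.0
```

Free of contact. I'll retract along the tool axis and turn the tool back towards vertical.

Emit:
{"name": "jog_arm", "arguments": {"steps": [{"tx":0,"ty":0,"tz":-0.8,"wx":0,"wy":0,"wz":0},{"tx":0,"ty":0,"tz":-0.8,"wx":0,"wy":0,"wz":0},{"tx":0,"ty":0,"tz":-0.8,"wx":0,"wy":-0.05,"wz":0},{"tx":0,"ty":0,"tz":-0.3,"wx":0,"wy":-0.05,"wz":0},{"tx":0,"ty":0,"tz":0,"wx":0,"wy":0,"wz":0},{"tx":0,"ty":0,"tz":0,"wx":0,"wy":0,"wz":0}]}}

```text
time_s: 9.37
tool_pos: [0.6042, 0.0278, 0.1188]
tcp_rot: [-2.957, -0.317, -0.544]
ft_force: [0.2, 0.6, 0.6]
grip_width: 0.701
finger_force: 0.0
```

```bash
python3 - <<'E'
from h import *
from scipy.spatial.transform import Rotation as Ro
o=env.get_obs(); print(o['qpos'].round(3),o['tool_pos'],o['ft_force']); print(Ro.from_rotvec(o['tcp_rot']).as_matrix().round(3))
snap('scene','scene0c'); snap('wrist','w5')
E
sed "s/boxes={.*/boxes={'scene0c':{'empty':(215,225,275,285),'brush':(190,150,215,170),'soap':(310,312,350,350)}}/" m2.py | sed '/^for k in(/,$d' > m4.py; python3 m4.py
```

```text
[-0.205  0.373  1.92   0.413  0.576  0.834] [0.60421969 0.02775123 0.11877769] [0.15356322 0.58782793 0.58306725]
[[ 0.914  0.226  0.338]
 [ 0.183 -0.971  0.153]
 [ 0.363 -0.078 -0.929]]
scene0c empty 124 [236.2 259.4] rectpx [ 8.4 17.6] [0.6207 0.0304 0.0796] low x [0.5946 0.001  0.0401] high x [0.6333 0.0322 0.0833]
scene0c brush 69 [201.3 160.3] rectpx [15.  6.] [ 0.5323 -0.2292  0.0952] low x [ 0.5122 -0.2411  0.0778] high x [ 0.5397 -0.2293  0.0955]
scene0c soap 169 [324.1 343.1] rectpx [ 8.5 19.7] [0.5969 0.2576 0.0459] low x [0.5827 0.2593 0.046 ] high x [0.6101 0.2544 0.0455]
```

View pics/w5.png

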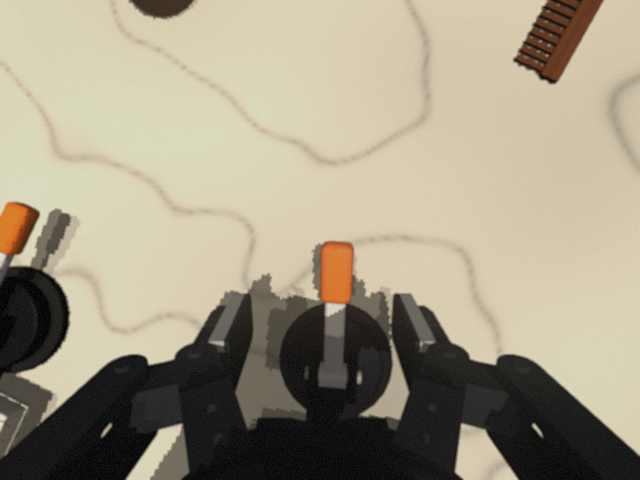

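The wrist view shows the raised grip at (337,272) between the open fingers, whose midpoint is x≈321. The lever is at about 28° and the tool is tilted slightly sideways. I'll correct the tilt first, then measure.

Emit:
{"name": "jog_arm", "arguments": {"steps": [{"tx":0,"ty":0,"tz":-0.3,"wx":-0.045,"wy":0,"wz":0},{"tx":0,"ty":0,"tz":0,"wx":0,"wy":-0.05,"wz":0},{"tx":0,"ty":0,"tz":0,"wx":0,"wy":0,"wz":0},{"tx":0,"ty":0,"tz":0,"wx":0,"wy":0,"wz":0}]}}

```text
time_s: 9.8
tool_pos: [0.6001, 0.027, 0.1231]
tcp_rot: [-3.066, -0.306, -0.403]
ft_force: [0.4, -0.7, -0.6]
grip_width: 0.705
finger_force: 0.0
```

```bash
cat > w.py <<'E'
from h import *
from scipy.spatial.transform import Rotation as Ro
import sys
o=env.get_obs(); im,d,c=snap('wrist',sys.argv[1]); R=Ro.from_rotvec(o['tcp_rot']).as_matrix(); print(o['qpos'].round(3),o['tool_pos'],o['ft_force'].round(1)); print(R.round(3))
hsv=cv2.cvtColor(im,cv2.COLOR_RGB2HSV); m=cv2.inRange(hsv,(4,170,90),(16,255,255)); m[:,:220]=0;m[:,440:]=0;m[:120]=0
k,l,s,cn=cv2.connectedComponentsWithStats(m); i=1+s[1:,4].argmax()
v,u=np.nonzero((l==i)&(d>0)); w=world(c,np.c_[u,v],d[v,u]); 
top=w; q=np.percentile(w[:,0],[3,97]); lo=np.median(w[w[:,0]<q[0]+.005],0); hi=np.median(w[w[:,0]>q[1]-.005],0)
print(s[i],'med',np.median(w,0).round(4),'lo',lo.round(4),'hi',hi.round(4),'in tool',((np.median(w,0)-o['tool_pos'])@R).round(4))
uvec=hi-lo; print('elev',np.degrees(np.arctan2(uvec[2],np.hypot(*uvec[:2]))).round(1))
E
python3 w.py w6
```

```text
[-0.127  0.376  1.846  0.145  0.679  1.143] [0.60011753 0.02703779 0.12311741] [ 0.4 -0.7 -0.6]
[[ 0.947  0.199  0.252]
 [ 0.19  -0.98   0.059]
 [ 0.259 -0.008 -0.966]]
[ 314  229   31   58 1670] med [0.6176 0.028  0.0814] lo [0.6034 0.0266 0.0742] hi [0.6301 0.0293 0.0852] in tool [0.0059 0.0029 0.0447]
elev 22.3
```

Emit:
{"name": "jog_arm", "arguments": {"steps": [{"tx":0.15,"ty":0.1,"tz":0.5,"wx":0,"wy":0,"wz":0},{"tx":0,"ty":0,"tz":0.6,"wx":0,"wy":0,"wz":0},{"tx":0,"ty":0,"tz":0.6,"wx":0,"wy":0,"wz":0},{"tx":0,"ty":0,"tz":0.6,"wx":0,"wy":0,"wz":0},{"tx":0,"ty":0,"tz":0,"wx":0,"wy":0,"wz":0},{"tx":0,"ty":0,"tz":0,"wx":0,"wy":0,"wz":0}]}}

```text
time_s: 10.35
tool_pos: [0.6196, 0.0275, 0.0566]
tcp_rot: [-3.068, -0.301, -0.395]
ft_force: [0.1, -0.5, 0.3]
grip_width: 0.701
finger_force: 0.0
```

Emit:
{"name": "jog_arm", "arguments": {"steps": [{"tx":0,"ty":0,"tz":0,"wx":0,"wy":0,"wz":0},{"tx":0,"ty":0,"tz":0,"wx":0,"wy":0,"wz":0},{"tx":0,"ty":0,"tz":0,"wx":0,"wy":0,"wz":0},{"tx":0,"ty":0,"tz":0,"wx":0,"wy":0,"wz":0},{"tx":0,"ty":0,"tz":0,"wx":0,"wy":0,"wz":0},{"tx":0,"ty":0,"tz":0,"wx":0,"wy":0,"wz":0}], "jaw": 0, "squeeze": 20}}

```text
time_s: 10.85
tool_pos: [0.6214, 0.0277, 0.0588]
tcp_rot: [-3.069, -0.302, -0.4]
ft_force: [-0.3, 0.4, 3.7]
grip_width: 0.209
finger_force: 21.6
```

Run:
```python
from h import *
from scipy.spatial.transform import Rotation as Ro
o=env.get_obs(); R=Ro.from_rotvec(o['tcp_rot']).as_matrix(); print(o['qpos'].round(3),o['tool_pos']); print(R.round(3))
g=o['tool_pos']-.019*R[:,2]; pin=np.array([.549,.015,.04]); v=g-pin; u=np.array([.986,.167,0]); r=np.hypot(v@u,v[2]); a=np.arctan2(v[2],v@u); print('grasp',g,'r',r,'ang',np.degrees(a),'lat',v@[-.167,.986,0])
for k in range(1,8):
    b=a+k*np.radians(4); dlt=r*((np.cos(b)-np.cos(b-np.radians(4)))*u+(np.sin(b)-np.sin(b-np.radians(4)))*np.array([0,0,1])); print(np.degrees(b).round(1),(R.T@dlt/.03).round(3))
```

```text
[-0.118  0.5    1.848  0.163  0.554  1.128] [0.62140947 0.02769172 0.05875926]
[[ 0.948  0.196  0.251]
 [ 0.188 -0.981  0.056]
 [ 0.257 -0.006 -0.966]]
grasp [0.61664487 0.02662039 0.07712092] r 0.07803332054478629 ang 28.405330604967222 lat 0.00016100888383548638
32.4 [-0.049 -0.004 -0.175]
36.4 [-0.061 -0.004 -0.171]
40.4 [-0.072 -0.004 -0.166]
44.4 [-0.084 -0.004 -0.161]
48.4 [-0.095 -0.005 -0.155]
52.4 [-0.105 -0.005 -0.148]
56.4 [-0.115 -0.005 -0.14 ]
```

Emit:
{"name": "jog_arm", "arguments": {"steps": [{"tx":-0.05,"ty":0,"tz":-0.175,"wx":0,"wy":0,"wz":0},{"tx":-0.06,"ty":0,"tz":-0.17,"wx":0,"wy":0,"wz":0},{"tx":-0.07,"ty":0,"tz":-0.165,"wx":0,"wy":0,"wz":0},{"tx":-0.085,"ty":0,"tz":-0.16,"wx":0,"wy":0,"wz":0},{"tx":0,"ty":0,"tz":0,"wx":0,"wy":0,"wz":0}]}}

```text
time_s: 11.27
tool_pos: [0.6079, 0.0252, 0.0763]
tcp_rot: [-3.069, -0.302, -0.398]
ft_force: [1.1, 2.7, 2.2]
grip_width: 0.203
finger_force: 20.3
```

Emit:
{"name": "jog_arm", "arguments": {"steps": [{"tx":-0.095,"ty":0,"tz":-0.155,"wx":0,"wy":0,"wz":0},{"tx":-0.105,"ty":0,"tz":-0.15,"wx":0,"wy":0,"wz":0},{"tx":-0.09,"ty":0,"tz":-0.11,"wx":0,"wy":0,"wz":0},{"tx":0,"ty":0,"tz":0,"wx":0,"wy":0,"wz":0},{"tx":0,"ty":0,"tz":0,"wx":0,"wy":0,"wz":0}]}}

```text
time_s: 11.68
tool_pos: [0.5964, 0.0231, 0.0854]
tcp_rot: [-3.069, -0.302, -0.397]
ft_force: [-0.8, 4.9, 3.3]
grip_width: 0.206
finger_force: 20.5
```

Emit:
{"name": "jog_arm", "arguments": {"steps": [{"tx":-0.06,"ty":0,"tz":-0.07,"wx":0,"wy":0,"wz":0},{"tx":0,"ty":0,"tz":0,"wx":0,"wy":0,"wz":0},{"tx":0,"ty":0,"tz":0,"wx":0,"wy":0,"wz":0}]}}

```text
time_s: 11.93
tool_pos: [0.5944, 0.0227, 0.0868]
tcp_rot: [-3.069, -0.302, -0.397]
ft_force: [0.2, 5.9, 1.7]
grip_width: 0.206
finger_force: 20.3
```

Emit:
{"name": "jog_arm", "arguments": {"steps": [{"tx":-0.06,"ty":0,"tz":-0.07,"wx":0,"wy":0,"wz":0},{"tx":0,"ty":0,"tz":0,"wx":0,"wy":0,"wz":0},{"tx":0,"ty":0,"tz":0,"wx":0,"wy":0,"wz":0}]}}

```text
time_s: 12.18
tool_pos: [0.5924, 0.0224, 0.088]
tcp_rot: [-3.069, -0.302, -0.397]
ft_force: [3.6, 6.9, -3.9]
grip_width: 0.209
finger_force: 21.3
```

Emit:
{"name": "jog_arm", "arguments": {"steps": [{"tx":-0.06,"ty":0,"tz":-0.07,"wx":0,"wy":0,"wz":0},{"tx":0,"ty":0,"tz":0,"wx":0,"wy":0,"wz":0},{"tx":0,"ty":0,"tz":0,"wx":0,"wy":0,"wz":0}]}}

```text
time_s: 12.43
tool_pos: [0.5912, 0.022, 0.089]
tcp_rot: [-3.068, -0.302, -0.398]
ft_force: [10.5, 8.5, -12.8]
grip_width: 0.205
finger_force: 21.5
```

The 16 N resistance means the upper stop has been reached. I'll release and back off.

Emit:
{"name": "jog_arm", "arguments": {"steps": [{"tx":0,"ty":0,"tz":0,"wx":0,"wy":0,"wz":0},{"tx":0,"ty":0,"tz":0,"wx":0,"wy":0,"wz":0},{"tx":0,"ty":0,"tz":0,"wx":0,"wy":0,"wz":0},{"tx":0,"ty":0,"tz":0,"wx":0,"wy":0,"wz":0},{"tx":0,"ty":0,"tz":0,"wx":0,"wy":0,"wz":0}], "jaw": 0.7}}

```text
time_s: 12.85
tool_pos: [0.5899, 0.0211, 0.0898]
tcp_rot: [-3.07, -0.303, -0.397]
ft_force: [-0.4, -0.8, -0.3]
grip_width: 0.699
finger_force: 0.0
```

Emit:
{"name": "jog_arm", "arguments": {"steps": [{"tx":0,"ty":0,"tz":-0.6,"wx":0,"wy":0,"wz":0},{"tx":0,"ty":0,"tz":-1,"wx":0,"wy":0,"wz":0},{"tx":0,"ty":0,"tz":-1,"wx":0,"wy":0,"wz":0},{"tx":0,"ty":0,"tz":-1,"wx":0,"wy":0,"wz":0},{"tx":0,"ty":0,"tz":-0.6,"wx":0,"wy":0,"wz":0},{"tx":0,"ty":0,"tz":0,"wx":0,"wy":0,"wz":0},{"tx":0,"ty":0,"tz":0,"wx":0,"wy":0,"wz":0}]}}

```text
time_s: 13.43
tool_pos: [0.5593, 0.0139, 0.2129]
tcp_rot: [-3.07, -0.302, -0.402]
ft_force: [-0.5, -0.6, -0.9]
grip_width: 0.699
finger_force: 0.0
```

```bash
python3 w.py w7
python3 - <<'E'
from h import *
im,d,c=snap('scene','scene0c'); a=cv2.resize(im[110:370,170:470],(690,598),interpolation=2); cv2.imwrite('pics/s7c.png',cv2.convertScaleAbs(a,alpha=1.7)[:,:,::-1])
E
python3 m4.py
```

```text
[-0.163  0.2    1.829  0.125  0.873  1.142] [0.55929809 0.01392846 0.21288421] [-0.5 -0.6 -0.9]
[[ 0.948  0.196  0.252]
 [ 0.188 -0.981  0.056]
 [ 0.258 -0.005 -0.966]]
[309 206  23  36 798] med [0.5936 0.0236 0.1138] lo [0.583  0.0228 0.0985] hi [0.603  0.0244 0.1165] in tool [ 0.0088 -0.0023  0.1049]
elev 41.9
scene0c empty 76 [242.6 241.9] rectpx [15.2  7.6] [0.6014 0.0263 0.1142] low x [ 0.548  -0.0577 -0.0016] high x [0.6065 0.0262 0.1149]
scene0c brush 67 [201.4 160.3] rectpx [14.  6.] [ 0.5316 -0.2295  0.0946] low x [ 0.5102 -0.2456  0.0736] high x [ 0.5393 -0.2293  0.0961]
scene0c soap 169 [323.9 343.1] rectpx [ 8.9 20. ] [0.5971 0.2574 0.0464] low x [0.582  0.259  0.0458] high x [0.6109 0.2543 0.0459]
```

View pics/s7c.png

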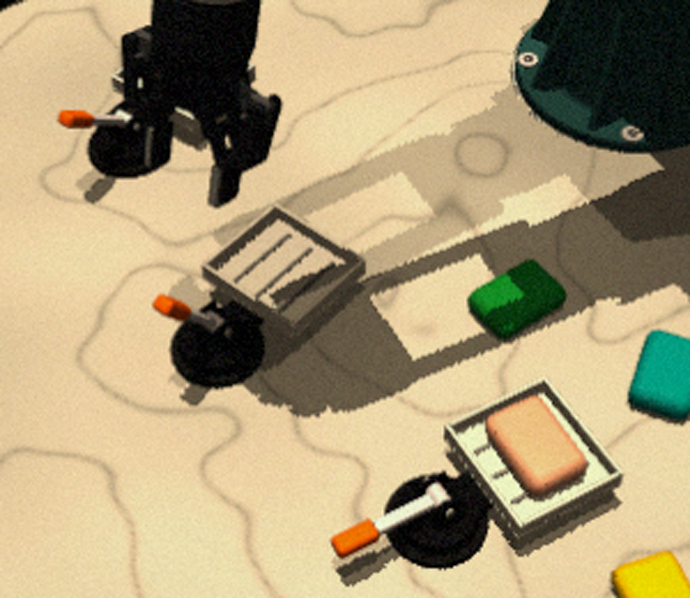

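Run:
```python
from h import *
im,d,c=load('w7'); hsv=cv2.cvtColor(im,cv2.COLOR_RGB2HSV); m=cv2.inRange(hsv,(4,150,60),(18,255,255))[200:250,300:340]
v,u=np.nonzero(m); v+=200;u+=300; ok=d[v,u]>0; w=world(c,np.c_[u,v],d[v,u])[ok]; v=v[ok]
for r in range(v.min(),v.max()+1,2):
    s=w[v==r]
    if len(s): print(r,len(s),np.median(s,0).round(4),((np.median(s,0)[:2]-[.549,.015])@[.986,.167]).round(4))
```

```text
205 2 [0.6058 0.03   0.1143] 0.0585
207 20 [0.6052 0.0255 0.1147] 0.0572
209 22 [0.6036 0.0259 0.1157] 0.0557
211 23 [0.6023 0.0253 0.1166] 0.0543
213 23 [0.6009 0.025  0.1179] 0.0529
215 24 [0.5995 0.0251 0.1181] 0.0515
217 23 [0.598  0.0251 0.1187] 0.05
219 23 [0.5968 0.0242 0.1175] 0.0487
221 23 [0.5954 0.0239 0.1164] 0.0473
223 23 [0.594  0.0237 0.1148] 0.0458
225 23 [0.5926 0.0234 0.1129] 0.0444
227 23 [0.5911 0.0232 0.1104] 0.0429
229 25 [0.5895 0.0229 0.108 ] 0.0413
231 24 [0.5881 0.0222 0.1065] 0.0398
233 23 [0.5867 0.0223 0.1041] 0.0383
235 23 [0.585  0.022  0.1014] 0.0367
237 22 [0.5834 0.0221 0.0992] 0.0352
239 21 [0.5818 0.0214 0.0969] 0.0335
241 20 [0.5801 0.0215 0.0948] 0.0318
```

The grip's upper face slopes at 55° (20 mm of rise over 14 mm), so the empty dish's lever is fully released. The final view shows the soap lever level with the soap in its dish, and the brush lever is unmoved. Handing in.

```bash
python3 -c "
from plant import env
print(env.close_job())"
```

```text
the job is handed in; nothing more can be done
None
```

The job is handed in: the soap dish's lever is locked level, the empty dish's lever is then fully up at about 55°, and the brush lever and soap are as they were; a wrist-joint limit during the lift loaded the arm to about 90 N sideways (limit 120 N) until I released and re-gripped.

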